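# Close up a line of wood type behind a spring catch

## Task

Close up the line of wood type in the steel tray: with a fingertip, press the spring catch in the pusher's window right down and, holding it down, push the pusher's wall along with the same fingertip so that the pusher slides past the catch; then push on until the catch springs up behind the pusher and locks it against the type. Grip and lift nothing, and leave the type and the wooden front of the pusher untouched by the fingers; the other things on the bench stay where they are.

Things in the scene. Friction and masses are not known exactly. Their poses are not given: they have to be found in the camera images.
- tray: flat steel tray fixed to the bench, 124 (its x) x 305 (its y) mm; origin at the centre of its underside, z up. Its bed is 18 mm above the origin. The channel along its y axis is 56 mm wide inside (x = -28 to 28), between aluminium rails (rail tops 40 mm above the origin, out to x = +-52.5). A steel end stop closes the channel at the +y end (inner face at y = +134.5, top 50 mm). The pusher moves in the tray's +y direction.
- catch_top (a point): middle of the top face of the spring catch, a dark steel block with three fine ribs, 44 x 44 mm seen through the pusher's window, at tray x = 0, y = -92.5; it moves up and down with the catch: 32 mm above the tray's origin when up, 22 mm when fully pressed.
- catch (a joint): how far the catch is pressed, m: 0 = up, 0.010 = hard stop. Spring: 3 N at first, 6 N fully down. While up it stands in the pusher's window and blocks the pusher after 4 mm; pressed more than 6 mm it lets the pusher's rear bar pass over it. With the bar over it (pusher travel 10 mm or more) the bar keeps it down, and the fingertip may let go of it and just push.
- pusher (a joint): travel of the pusher along the tray's +y, m: starts 0 to 0.003; its rear edge clears the catch at 0.068, where the catch springs up behind it; the closed-up type stops it at about 0.073. Friction about 1 N, a few N with the catch under it; it stays where it is left.
- pusher_wall (a point): middle of the rear (-y) face of the pusher's upright steel wall, the face to push, 50 mm above the tray's origin. The face is 96 mm wide above the rails (42 to 56 mm high) and 54 mm wide below, down to 20 mm. At joint pusher = 0 it lies at tray y = -66.5, 26 mm ahead of the catch's centre.
- pusher_window (a point): centre of the pusher's window, at the frame's top face. The pusher is a steel slide held down in the rails: a frame 8 mm thick (underside 26, top 34 mm above the tray's origin) round a window 52 (y) x 56 (x) mm, the wall at the window's +y edge, a bar 20 mm long behind it. At joint pusher = 0 the window is centred over the catch, 4 mm of gap before and behind it.
- pusher_face (a point): middle of the front (+y) face of the wooden facing, 4 mm thick, on the pusher's wall, 16 mm ahead of the wall's rear face; the facing has the wall's width and height and pushes the type. Fingers must not touch it.
- wood_type_1: loose wooden type block 50 (across the channel) x 34 (along it) x 24 mm, 30 g, lying in the channel between pusher and end stop; origin at the centre of its underside, on the bed. To be moved by the pusher only.
- wood_type_3: the same, 50 x 36 x 24 mm
- wood_type_5: the same, 50 x 42 x 24 mm
- ink_tin_6: bystander: small white round tin, 62 mm across, 24 mm high, on the bench beside the tray; origin at the centre of its underside
- wood_type_4: bystander: wooden type block 50 x 30 x 24 mm on the bench beside the tray, not in the channel; origin at the centre of its underside
Mind the look-alikes: they are no part of the job. Leave any white or yellow look-alike of the wood_type_1 alone.

How it is judged:
By the outcome, as a careful person would: the job done as asked, in the order asked, and still so for the second after the job is handed in, with the robot touching nothing.
It also fails if it takes over 42 s, if anything falls off the work surface, if the arm or the gripper's body presses on something with over 40 N, if the wrist force passes 120 N, or if a joint passes its speed limit or range.

## Robot

A 6-joint arm with a two-finger parallel gripper is mounted at the origin on a cart in front of the work surface, level with it; the furniture and walls round the work are solid. World frame = base frame: x ahead of the robot, y to its left, z up, the work surface at z = 0. Lengths are in m, angles in rad, forces in N, time in s.
With the tool pointing down it reaches from about 0.35 to 0.775 m from the base axis. Payload 5.5 kg.
Tool frame: the origin (TCP) lies midway between the tips of the shut fingers; the grasp point (between the pads) lies grip_point_offset behind it (grip_point_offset is the distance from the TCP to the grasp point, in m); z points along the fingers, y is the direction in which the jaws open and shut (so a half turn about z gives the same grasp; the last joint's range is limited). The gripper opens to 85 mm and grips with 20 to 120 N. Pads are 22 mm wide; open, the fingers measure 114 mm over their backs; the gripper's body (76 mm by 85 mm) begins 54 mm behind the grasp point. The pads swing forward as they close: fully open they stand 13 mm farther back than shut.
Start: joints at [1.139, 0.313, 0.046, 1.304, 0, 1.431], TCP at [0.165, 0.551, 0.231] pointing down, gripper open.
Joint ranges: [-2.76, 2.76], [-0.86, 1.69], [-1.03, 1.26], [-2.2, 2.34], [-1.47, 1.5], [-3.14, 3.14]. Speed limits (rad/s): [2.57, 2.57, 3.14, 3.14, 3.14, 3.14].

## Interface

Orientations are given as a unit quaternion [w, x, y, z].
In Python, from workcell import * gives the robot as it stands.
- The arm moves only by the tool send_rows, never from a script. Its argument "series" is one flat list of numbers, 7 for each row, row after row: the shift along the tool's x, y, z in cm, then the turn, a rotation vector about the tool's x, y, z in degrees, then the opening, from 0 (shut) to 1 (fully open). A call has 1 to 10 rows; each row is the pose to reach, as a shift and turn from the pose commanded when the call began, along the tool's axes at that moment; what a row does not reach only later rows make up. A row lasts 1/12 s, in which the tool goes at most 41.7 mm and 7.16 degrees, less where a joint would pass 70% of its speed; a pose out of reach is approached as far as the arm can. A call with a gripper value outside its range is refused whole. The fingers move at their own pace and stop on an object; "newtons" is the grip in N (left out, the last holds). Time passes only in rows, so rows that repeat a pose let the fingers close. It gives the time, the measured TCP pose, the force and the opening at its end, in the units of the state.
- get_state(): the state, without advancing time (a new reading comes with each control period).
- read_camera(name): name is "scene" or "top" or "wrist"; returns the picture (480x640x3 uint8, blue, green, red); there is no depth.
- camera_info(name): a dict with "K" (3x3 intrinsics, pixels), "D" ([k1, k2, p1, p2, k3] as OpenCV has them; the pictures are not rectified), "xyz" and "attitude" of the camera in the world. Camera axes: x right, y down, z forward; pixel columns grow to the right and rows downward; lengths in m; the calibration is good to about 2 mm. A picture is of the moment at which its call begins: read the wrist's pose just before it. camera_info takes no time and is no camera call; for the wrist camera it gives the pose at the moment of the call.
- hand_in(): hands the job in, once; it reports no verdict.
Trained networks look in the newest picture that a camera, given by its name, has taken for a name from the list of things; names that differ only in an ending like _2 or _b are one class to them, and where a whole thing is asked for, a point or a joint stands for the part that bears it (a point fixed in the world has none). Each returns a list of dicts, best first, with "p" (0 to 1); they miss things now and then, are a little off and sometimes report something else, mostly with a low value. They report only what shows in the picture. A call takes as long as a camera call. They do not tell look-alikes from the thing itself.
- silhouettes(camera, label): "pixels" (480x640 bool, what is visible of it) and "box" ([left, top, width, height] in pixels, round what is visible of it).
The state is a dict: "clock": time; "joint_pos": joint angles; "qvel": joint speeds; "tau": joint torques, N m; "tcp_pos": TCP position; "orientation": TCP orientation; "wrist_force": force on the tool from outside, world axes, zero at the start; "ft_torque": the same for the moment, N m; "finger_gap": finger opening in m.
Only numpy, scipy, OpenCV 4.12 (cv2) and the standard library are available. Lean on these libraries where they do the work, as an engineer would, in place of code of your own. Each camera call takes 0.05 s, during which the arm holds its last target. There are 200 camera calls.

## Working session

There is one attempt and no reset: what is moved stays moved. The work goes in short steps, Python scripts to look and compute and a tool call to move; the robot and the scene stay as the last step left them, time stands still between calls to the robot, and variables do not carry over. Pictures are saved under pics/ and viewed, about 8 in all and at most 12, crops included, and the job is handed in when it is done.

Besides the shell and the picture viewer there is one more tool, called after ">>>" as name(argument=value, ...) on one line, values as JSON. send_rows: Moves the arm, as the interface text tells. Its arguments: {"type":"object","properties":{"series":{"type":"array"},"newtons":{"type":"number"}},"required":["series"]}

```bash
mkdir -p pics; ls
python3 - <<'E'
from workcell import *
import cv2
print(get_state())
for n in ("scene","top","wrist"):
    i=camera_info(n); print(n,i)
for n in ("top","scene"):
    cv2.imwrite(f"pics/{n}0.png",read_camera(n))
for l in ("tray","catch_top","pusher_wall","wood_type_1","ink_tin_6"):
    print(l,[(round(d["p"],2),d["box"]) for d in silhouettes("top",l)])
E
```

```text
pics
{'clock': 0.0, 'joint_pos': array([ 1.13935967e+00,  3.14034131e-01,  4.49642352e-02,  1.30360971e+00,
       -3.17269056e-05,  1.43120392e+00]), 'qvel': array([-0.00045601, -0.00063558,  0.00011402, -0.00072532,  0.0008861 ,
       -0.00041396]), 'tau': array([ 4.57058222e-04, -4.80626786e+01,  2.98533297e+01,  1.94089237e-02,
        4.86272552e-05, -2.73035354e-07]), 'tcp_pos': array([0.16523142, 0.55020118, 0.23038367]), 'orientation': array([-2.49992685e-04,  1.45404739e-01,  9.89371808e-01, -9.07987078e-04]), 'wrist_force': array([-0.11614003, -0.06975664, -0.20739475]), 'ft_torque': array([-0.04300316, -0.01772382,  0.09766435]), 'finger_gap': 0.08530985737271192}
scene {'K': array([[523.61316993,   0.        , 319.29610586],
       [  0.        , 523.61316993, 243.18670988],
       [  0.        ,   0.        ,   1.        ]]), 'D': array([-0.05836418,  0.        ,  0.        ,  0.        ,  0.        ]), 'xyz': array([ 0.09849557, -0.35123765,  0.70002345]), 'attitude': array([-0.36830493,  0.84215603, -0.36184999,  0.15552908])}
top {'K': array([[566.99933487,   0.     
[... 479 characters left out ...]
 1.        ]]), 'D': array([-0.01998297,  0.        ,  0.        ,  0.        ,  0.        ]), 'xyz': array([0.08603491, 0.57440775, 0.37254485]), 'attitude': array([0.13225424, 0.79122156, 0.58897473, 0.09790823])}
tray [(0.86, [294.2, 210.0, 197.8, 152.0])]
catch_top [(0.88, [428.4, 295.5, 33.1, 32.4])]
pusher_wall [(0.7, [412.2, 272.8, 72.5, 71.6])]
wood_type_1 [(0.93, [234.7, 198.6, 35.0, 28.8]), (0.91, [308.9, 306.1, 26.4, 35.4]), (0.84, [386.7, 265.7, 35.0, 42.5]), (0.82, [166.4, 220.4, 35.5, 29.7]), (0.8, [319.0, 239.0, 31.4, 37.2]), (0.78, [364.5, 140.1, 38.6, 31.0]), (0.6, [219.9, 271.3, 33.9, 30.5]), (0.58, [353.0, 255.4, 36.8, 37.2])]
ink_tin_6 [(0.89, [434.0, 225.9, 37.3, 37.7])]
```

View pics/top0.png

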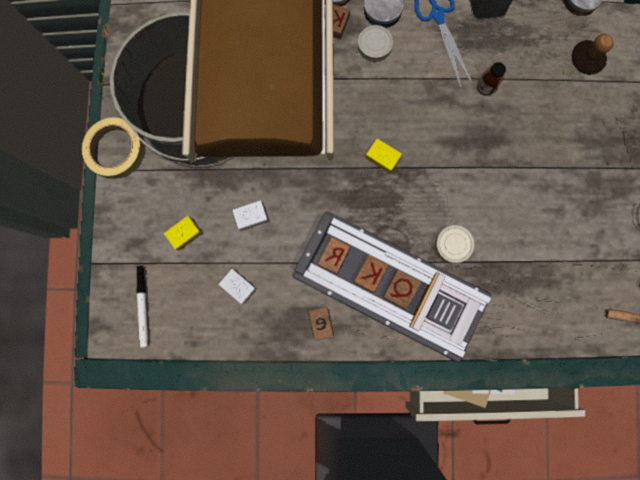

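View pics/scene0.png

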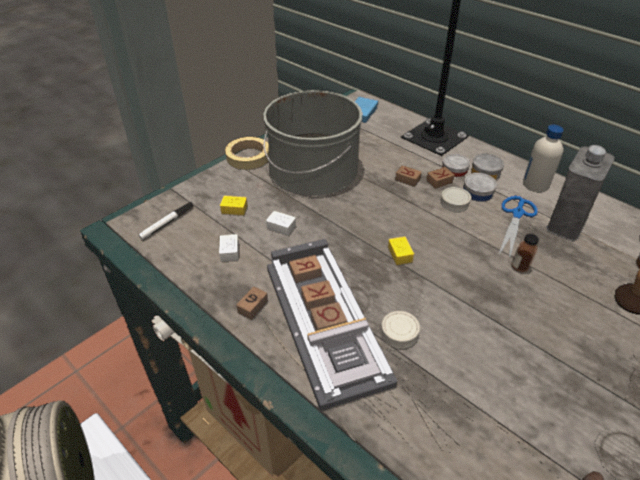

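Top view: tray runs from the end stop at about (312,250) to the pusher end at (475,325). The catch, dark with ribs, is at (445,311), with the pusher wall/facing on its left at (427,300). Type Q/K/R is in the channel. Bystanders: block "9" (320,322), tin (455,243), and the yellow/white look-alikes at (383,154), (182,232), (250,215) and (237,287). Next I'll fit the tray pose.

```bash
cat > h.py <<'E'
from workcell import *
import numpy as np, cv2
from scipy.spatial.transform import Rotation as R
from scipy.optimize import minimize
def rot(q): return R.from_quat(np.roll(q,-1)).as_matrix()
def proj(i,P):
    M=rot(i["attitude"]).T
    return cv2.projectPoints(np.asarray(P,float).reshape(-1,1,3),cv2.Rodrigues(M)[0],-M@i["xyz"],i["K"],i["D"])[0][:,0]
def ray(i,uv,z):
    p=cv2.undistortPoints(np.array(uv,float).reshape(-1,1,2),i["K"],i["D"])[:,0]
    d=np.c_[p,np.ones(len(p))]@rot(i["attitude"]).T
    return i["xyz"]+d*((z-i["xyz"][2])/d[:,2])[:,None]
def tw(pose,P):
    x,y,a=pose; c,s=np.cos(a),np.sin(a); P=np.atleast_2d(np.asarray(P,float))
    return np.c_[x+c*P[:,0]-s*P[:,1],y+s*P[:,0]+c*P[:,1],P[:,2]]
def box(x0,x1,y0,y1,z0,z1): return [(x,y,z) for x in(x0,x1) for y in(y0,y1) for z in(z0,z1)]
E
python3 - <<'E'
from h import *
infos={};masks={}
for n in("top","scene"):
    im=read_camera(n); infos[n]=camera_info(n)
    for l in("catch_top","tray","pusher_window"):
        r=silhouettes(n,l)
        if r:
            m=r[0]["pixels"]; c=np.argwhere(m).mean(0)[::-1]; masks[n,l]=m
            print(n,l,r[0]["p"],r[0]["box"],m.sum(),c,ray(infos[n],c,.032))
    if n=="top": top=im
i=infos["top"]
m=masks["top","tray"]|masks["top","pusher_window"]
hull=cv2.convexHull(np.argwhere(m)[:,::-1].astype(np.int32))
W=ray(i,hull[:,0],.018)[:,:2].astype(np.float32)
print("rect",cv2.minAreaRect(W))
crop=top[200:370,285:500]; cv2.imwrite("pics/crop.png",cv2.resize(crop,None,fx=3.5,fy=3.5,interpolation=cv2.INTER_CUBIC))
E
```

```text
top catch_top 0.85 [429.4, 295.3, 34.5, 33.9] 770 [443.73246753 311.18701299] [[ 0.46207113 -0.05229606  0.032     ]]
top tray 0.82 [292.1, 210.0, 202.4, 153.2] 12175 [395.65281314 288.08911704] [[0.49946579 0.02389699 0.032     ]]
top pusher_window 0.83 [408.2, 274.0, 70.7, 71.6] 1669 [443.8256441  310.46974236] [[ 0.46320793 -0.05247513  0.032     ]]
scene catch_top 0.56 [328.6, 342.3, 34.9, 31.2] 725 [344.96137931 356.8262069 ] [[ 0.46006114 -0.05655375  0.032     ]]
scene tray 0.71 [267.3, 238.4, 128.5, 172.4] 10034 [330.05132549 332.99172812] [[ 0.47765503 -0.00934686  0.032     ]]
scene pusher_window 0.73 [308.5, 319.4, 72.6, 68.5] 2095 [345.96563246 351.01336516] [[ 0.46912599 -0.05056803  0.032     ]]
rect ((0.5050882697105408, 0.029252365231513977), (0.30804333090782166, 0.12631458044052124), 61.929229736328125)
```

View pics/crop.png

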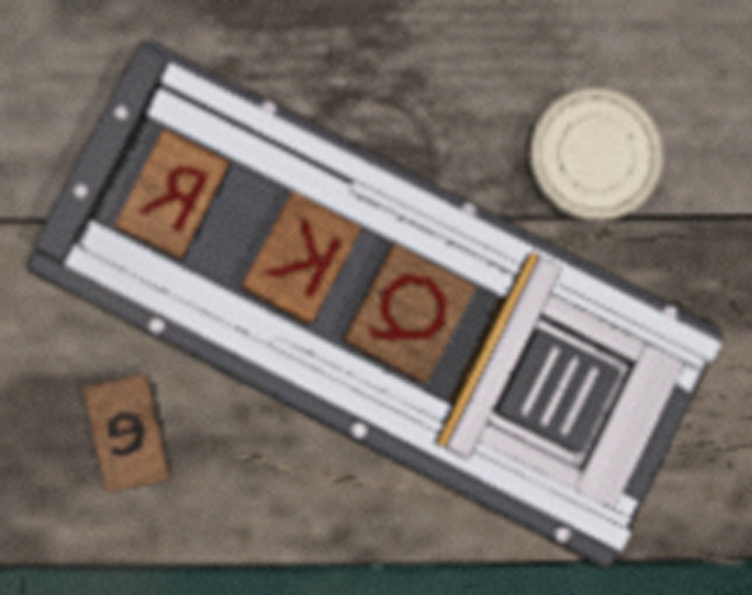

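>>> send_rows(series=[-2.7, -2.9, 0, 0, 0, 7, 0, -5.4, -5.8, 0, 0, 0, 14, 0, -8.1, -8.7, 0, 0, 0, 21, 0, -10.8, -11.6, 0, 0, 0, 28, 0, -13.5, -14.5, 0, 0, 0, 35, 0, -16.2, -17.4, 0, 0, 0, 42, 0, -18.9, -20.3, 0, 0, 0, 49, 0, -21.6, -23.2, 0, 0, 0, 56, 0, -24.3, -26.1, 0, 0, 0, 63, 0, -27, -29, 0, 0, 0, 70, 0], newtons=40)

```text
clock: 1.58
tcp_pos: [0.341, 0.1936, 0.2317]
orientation: [0.0, 0.689, 0.725, 0.001]
wrist_force: [0.6, 0.9, -0.2]
finger_gap: -0.0001
```

```bash
cat >> h.py <<'E'
POSE=(0.5051,0.0293,np.radians(61.93-90))
def delta(target_tray,pose=POSE,tilt=0):
    """shift (cm) and turn (deg) in tool axes to TCP at tray point; tool x along tray +y"""
    s=get_state(); T=rot(s["orientation"]); a=pose[2]
    d=np.array([-np.sin(a),np.cos(a),0]); G=np.c_[d,np.cross([0,0,-1],d),[0,0,-1]]
    p=tw(pose,target_tray)[0]
    loc=np.linalg.inv(np.array([[np.cos(a),-np.sin(a)],[np.sin(a),np.cos(a)]]))@(s["tcp_pos"][:2]-np.array(pose[:2]))
    print("t",round(s["clock"],2),"tcp",s["tcp_pos"].round(4),"tray-frame mm",(np.r_[loc,s["tcp_pos"][2]]*1e3).round(1),"F",s["wrist_force"].round(1),"gap",round(s["finger_gap"],4))
    print("shift cm",(T.T@(p-s["tcp_pos"])*100).round(2),"turn",np.degrees(R.from_matrix(T.T@G).as_rotvec()).round(2))
E
python3 -c "
from h import *
delta((0,-.0925,.11))"
```

```text
t 1.58 tcp [0.341  0.1936 0.2317] tray-frame mm [-222.1   67.8  231.7] F [ 0.6  0.9 -0.2] gap -0.0001
shift cm [-25.19  10.76  12.17] turn [ 0.06 -0.04 31.03]
```

>>> send_rows(series=[-3.1, 1.3, 1.5, 0, 0, 4, 0, -6.3, 2.7, 3, 0, 0, 8, 0, -9.4, 4, 4.6, 0, 0, 12, 0, -12.6, 5.4, 6.1, 0, 0, 16, 0, -15.7, 6.7, 7.6, 0, 0, 20, 0, -18.9, 8.1, 9.1, 0, 0, 24, 0, -22, 9.5, 10.7, 0, 0, 28, 0, -25.2, 10.8, 12.2, 0, 0, 31, 0, -25.2, 10.8, 12.2, 0, 0, 31, 0, -25.2, 10.8, 12.2, 0, 0, 31, 0])

```text
clock: 2.42
tcp_pos: [0.4627, -0.0515, 0.1083]
orientation: [-0.001, 0.857, 0.516, -0.001]
wrist_force: [-0.6, 0.4, 0.2]
finger_gap: -0.0003
```

Run:
```python
from h import *
delta((0,-.0925,.06))
i=camera_info("wrist"); im=read_camera("wrist")
# overlay predicted tray features
for x0,x1,y0,y1,z,c in((-22,22,-114.5,-70.5,32,(0,0,255)),(-28,28,-118.5,-66.5,34,(0,255,0)),(-48,48,-66.5,-54.5,56,(255,0,0))):
    P=[(x0,y0,z),(x1,y0,z),(x1,y1,z),(x0,y1,z)]
    q=proj(i,tw(POSE,np.array(P)/1e3)); cv2.polylines(im,[q.astype(np.int32)],True,c,1)
cv2.imwrite("pics/w1.png",im)
```

```text
t 2.42 tcp [ 0.4627 -0.0515  0.1083] tray-frame mm [  0.6 -91.2 108.3] F [-0.6  0.4  0.2] gap -0.0003
shift cm [-0.13 -0.05  4.84] turn [-0.11  0.01  0.18]
```

View pics/w1.png

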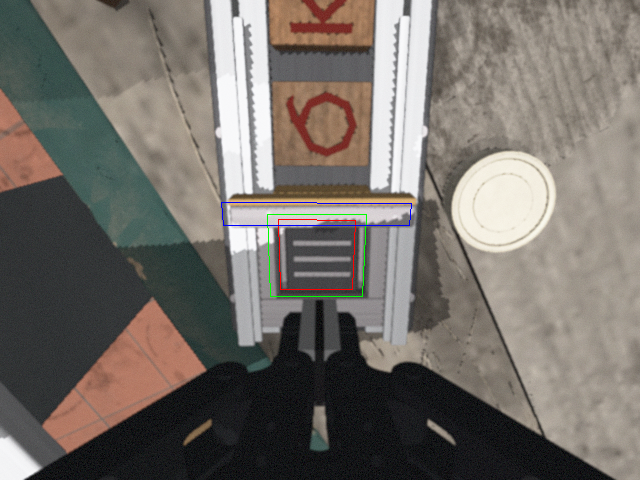

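Overlay matches to ~2 mm: the real catch spans (285–358, 225–293) and the wall's front top edge is at row 203, so the pusher is near 0 travel. The shut fingertip (320,300) is laterally centred on the catch. Look-alikes of the catch: the pusher's rear bar (320,318) and the tray floor strips; the ribbed dark block in the window is the one. Descending.

>>> send_rows(series=[-0.1, 0, 2, 0, 0, 0, 0, -0.1, 0, 4, 0, 0, 0, 0, -0.1, 0, 5.5, 0, 0, 0, 0, -0.1, 0, 6.5, 0, 0, 0, 0, -0.1, 0, 7, 0, 0, 0, 0, -0.1, 0, 7.3, 0, 0, 0, 0, -0.1, 0, 7.3, 0, 0, 0, 0, -0.1, 0, 7.3, 0, 0, 0, 0])

```text
clock: 3.13
tcp_pos: [0.4628, -0.0506, 0.0371]
orientation: [0.0, 0.856, 0.518, 0.0]
wrist_force: [-0.4, -0.4, -0.4]
finger_gap: 0.0002
```

>>> send_rows(series=[0, 0, 0.2, 0, 0, 0, 0, 0, 0, 0.4, 0, 0, 0, 0, 0, 0, 0.6, 0, 0, 0, 0, 0, 0, 0.8, 0, 0, 0, 0, 0, 0, 0.8, 0, 0, 0, 0, 0, 0, 0.8, 0, 0, 0, 0])

```text
clock: 3.63
tcp_pos: [0.463, -0.0511, 0.0286]
orientation: [0.0, 0.856, 0.517, 0.0]
wrist_force: [1.3, 0.4, 3.5]
finger_gap: -0.0002
```

```bash
python3 -c "
from h import *
delta((0,-.0775,.0215))"
```

```text
t 3.63 tcp [ 0.463  -0.0511  0.0286] tray-frame mm [  0.6 -90.7  28.6] F [1.3 0.4 3.5] gap -0.0002
shift cm [ 1.32 -0.06  0.71] turn [ 0.06 -0.03  0.35]
```

>>> send_rows(series=[0, 0, 0.2, 0, 0, 0, 0, 0, 0, 0.4, 0, 0, 0, 0, 0, 0, 0.6, 0, 0, 0, 0, 0, 0, 0.7, 0, 0, 0, 0, 0, 0, 0.7, 0, 0, 0, 0, 0, 0, 0.7, 0, 0, 0, 0])

```text
clock: 4.13
tcp_pos: [0.463, -0.0511, 0.022]
orientation: [0.0, 0.856, 0.517, 0.001]
wrist_force: [-0.2, 1.1, 11.4]
finger_gap: -0.0004
```

>>> send_rows(series=[0.2, 0, 0, 0, 0, 0, 0, 0.4, 0, 0, 0, 0, 0, 0, 0.6, 0, 0, 0, 0, 0, 0, 0.8, 0, 0, 0, 0, 0, 0, 1.0, 0, 0, 0, 0, 0, 0, 1.2, 0, 0, 0, 0, 0, 0, 1.4, 0, 0, 0, 0, 0, 0, 1.6, 0, 0, 0, 0, 0, 0, 1.6, 0, 0, 0, 0, 0, 0])

```text
clock: 4.88
tcp_pos: [0.4697, -0.0388, 0.0219]
orientation: [0.002, 0.856, 0.517, -0.002]
wrist_force: [-3.9, -5.5, 11.4]
finger_gap: 0.0001
```

Run:
```python
from h import *
delta((0,-.0775,.0215))
i=camera_info("wrist"); im=read_camera("wrist")
cv2.imwrite("pics/w2.png",im)
```

```text
t 4.88 tcp [ 0.4697 -0.0388  0.0219] tray-frame mm [  0.8 -76.7  21.9] F [-3.9 -5.5 11.4] gap 0.0001
shift cm [-0.08 -0.08  0.04] turn [0.1  0.26 0.28]
```

View pics/w2.png

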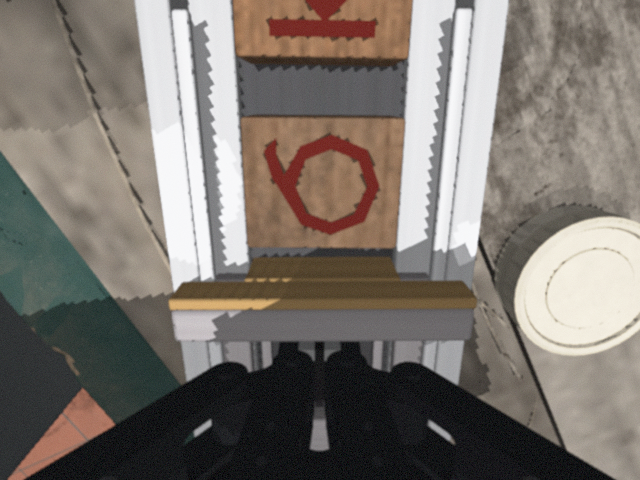

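The finger sits in the window, touching the wall's rear (wall row 310–340) with the facing untouched; about 7 N along −y shows contact. Pushing on with the catch held down.

>>> send_rows(series=[0.2, 0, 0, 0, 0, 0, 0, 0.4, 0, 0, 0, 0, 0, 0, 0.6, 0, 0, 0, 0, 0, 0, 0.8, 0, 0, 0, 0, 0, 0, 1.0, 0, 0, 0, 0, 0, 0, 1.2, 0, 0, 0, 0, 0, 0, 1.4, 0, 0, 0, 0, 0, 0, 1.4, 0, 0, 0, 0, 0, 0])

```text
clock: 5.6
tcp_pos: [0.476, -0.0247, 0.021]
orientation: [0.0, 0.856, 0.517, -0.001]
wrist_force: [0.1, -1.5, 0.3]
finger_gap: 0.0003
```

Run:
```python
from h import *
delta((0,-.0,.030))
im=read_camera("top");r=silhouettes("top","pusher_wall"); i=camera_info("top")
print([(x["p"],x["box"]) for x in r])
for p in (0,.014):
    print(p,proj(i,tw(POSE,[(-.048,-.0665+p+.016,.056),(.048,-.0665+p+.016,.056)])).round(0).tolist())
cv2.imwrite("pics/t2.png",cv2.resize(im[190:370,285:525],None,fx=3,fy=3))
```

```text
t 5.6 tcp [ 0.476  -0.0247  0.021 ] tray-frame mm [ -0.2 -61.4  21. ] F [ 0.1 -1.5  0.3] gap 0.0003
shift cm [ 6.14  0.06 -0.91] turn [-0.02  0.06  0.33]
[(0.78, [397.9, 268.7, 37.4, 53.5])]
0 [[409.0, 326.0], [436.0, 271.0]]
0.014 [[401.0, 322.0], [428.0, 267.0]]
```

View pics/t2.png

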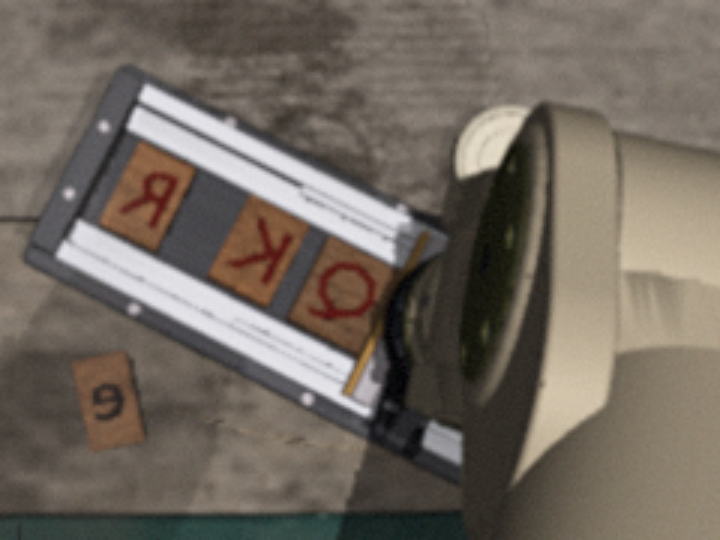

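Vertical load fell to 0.3 N and the wall has advanced ~15 mm, so the bar now holds the catch. I'll raise slightly and push on.

>>> send_rows(series=[0.4, 0, -0.3, 0, 0, 0, 0, 0.8, 0, -0.6, 0, 0, 0, 0, 1.2, 0, -1, 0, 0, 0, 0, 1.6, 0, -1, 0, 0, 0, 0, 2, 0, -1, 0, 0, 0, 0, 2.4, 0, -1, 0, 0, 0, 0, 2.8, 0, -1, 0, 0, 0, 0, 3.2, 0, -1, 0, 0, 0, 0, 3.6, 0, -1, 0, 0, 0, 0, 4, 0, -1, 0, 0, 0, 0])

```text
clock: 6.53
tcp_pos: [0.495, 0.0114, 0.0313]
orientation: [-0.0, 0.856, 0.517, -0.0]
wrist_force: [-3.6, -2.3, 1.8]
finger_gap: -0.0002
```

Run:
```python
from h import *
delta((0,-.0065,.030))
```

```text
t 6.53 tcp [0.495  0.0114 0.0313] tray-frame mm [ -0.5 -20.5  31.3] F [-3.6 -2.3  1.8] gap -0.0002
shift cm [1.4  0.06 0.13] turn [-0.01 -0.    0.36]
```

>>> send_rows(series=[0.2, 0, 0, 0, 0, 0, 0, 0.4, 0, 0, 0, 0, 0, 0, 0.6, 0, 0, 0, 0, 0, 0, 0.8, 0, 0, 0, 0, 0, 0, 1.0, 0, 0, 0, 0, 0, 0, 1.0, 0, 0, 0, 0, 0, 0])

```text
clock: 7.03
tcp_pos: [0.5005, 0.0204, 0.0314]
orientation: [-0.0, 0.856, 0.517, 0.001]
wrist_force: [-1.1, -1.0, -0.4]
finger_gap: -0.0001
```

Run:
```python
from h import *
delta((0,-.0065,.030))
im=read_camera("wrist"); cv2.imwrite("pics/w3.png",im)
```

```text
t 7.03 tcp [0.5005 0.0204 0.0314] tray-frame mm [  0.1 -10.   31.4] F [-1.1 -1.  -0.4] gap -0.0001
shift cm [ 0.35 -0.01  0.14] turn [ 0.05 -0.1   0.37]
```

View pics/w3.png

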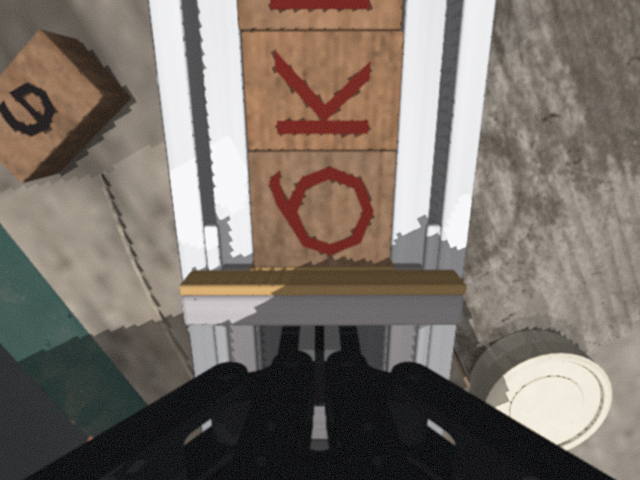

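The Q, K and R blocks are all touching and the facing at row 270 is against the Q. Small force-watched steps now to pass the catch point and reach the stop.

>>> send_rows(series=[0.1, 0, 0, 0, 0, 0, 0, 0.2, 0, 0, 0, 0, 0, 0, 0.3, 0, 0, 0, 0, 0, 0, 0.3, 0, 0, 0, 0, 0, 0, 0.3, 0, 0, 0, 0, 0, 0])

```text
clock: 7.5
tcp_pos: [0.5013, 0.0227, 0.0314]
orientation: [-0.0, 0.856, 0.517, 0.0]
wrist_force: [0.1, -0.5, -0.3]
finger_gap: 0.0001
```

>>> send_rows(series=[0.1, 0, 0, 0, 0, 0, 0, 0.2, 0, 0, 0, 0, 0, 0, 0.2, 0, 0, 0, 0, 0, 0, 0.2, 0, 0, 0, 0, 0, 0])

```text
clock: 7.83
tcp_pos: [0.5015, 0.0234, 0.0314]
orientation: [0.001, 0.856, 0.517, -0.001]
wrist_force: [-0.6, -4.7, 1.3]
finger_gap: -0.0003
```

>>> send_rows(series=[0.1, 0, 0, 0, 0, 0, 0, 0.2, 0, 0, 0, 0, 0, 0, 0.3, 0, 0, 0, 0, 0, 0, 0.3, 0, 0, 0, 0, 0, 0])

```text
clock: 8.17
tcp_pos: [0.5015, 0.0234, 0.0314]
orientation: [0.003, 0.857, 0.516, -0.004]
wrist_force: [-6.4, -15.4, 6.8]
finger_gap: -0.0002
```

Hard against the closed-up type (17 N, no movement). Backing off 6 mm, then up and away.

>>> send_rows(series=[-0.4, 0, 0, 0, 0, 0, 0, -0.8, 0, 0, 0, 0, 0, 0, -1.2, 0, 0, 0, 0, 0, 0, -1.2, 0, -1, 0, 0, 0, 0, -1.2, 0, -3, 0, 0, 0, 0, -1.2, 0, -6, 0, 0, 0, 0, -1.2, 0, -9, 0, 0, 0, 0, -1.2, 0, -12, 0, 0, 0, 0])

```text
clock: 8.83
tcp_pos: [0.4974, 0.0167, 0.1532]
orientation: [-0.0, 0.856, 0.517, 0.0]
wrist_force: [0.8, -0.1, 0.6]
finger_gap: -0.0002
```

>>> send_rows(series=[-4, 0, 0, 0, 0, 0, 0, -8, 0, 0, 0, 0, 0, 0, -11, 0, 0, 0, 0, 0, 0, -14, 0, 0, 0, 0, 0, 0, -14, 0, 0, 0, 0, 0, 0, -14, 0, 0, 0, 0, 0, 0])

```text
clock: 9.33
tcp_pos: [0.4324, -0.1086, 0.1521]
orientation: [0.0, 0.857, 0.516, 0.001]
wrist_force: [-0.4, -0.3, 0.7]
finger_gap: 0.0002
```

Run:
```python
from h import *
delta((0,-.0065,.030))
cv2.imwrite("pics/w4.png",read_camera("wrist"))
im=read_camera("scene"); cv2.imwrite("pics/s4.png",cv2.resize(im[220:430,200:460],None,fx=3,fy=2.8))
i=camera_info("scene")
for z in(.022,.032): print(z,((proj(i,tw(POSE,[(x,y,z) for x in(-.022,.022) for y in(-.1145,-.0705)]))-[200,220])*[3,2.8]).round(0).tolist())
```

```text
t 9.33 tcp [ 0.4324 -0.1086  0.1521] tray-frame mm [   0.7 -155.9  152.1] F [-0.4 -0.3  0.7] gap 0.0002
shift cm [14.93 -0.04 12.22] turn [ 0.06 -0.05  0.18]
0.022 [[404.0, 431.0], [376.0, 367.0], [486.0, 409.0], [455.0, 346.0]]
0.032 [[404.0, 421.0], [376.0, 356.0], [487.0, 398.0], [456.0, 336.0]]
```

View pics/w4.png

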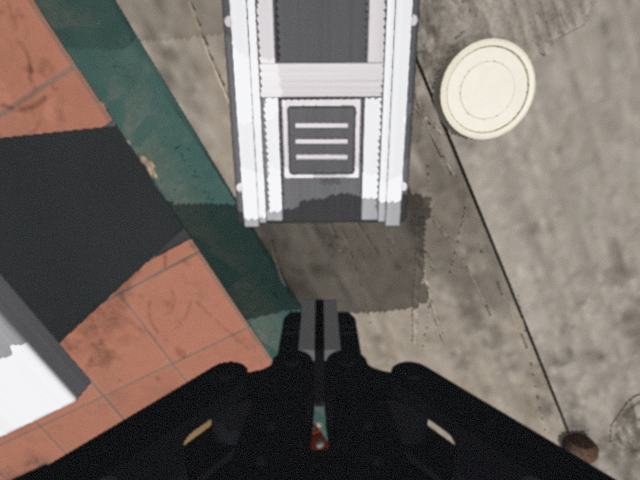

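View pics/s4.png

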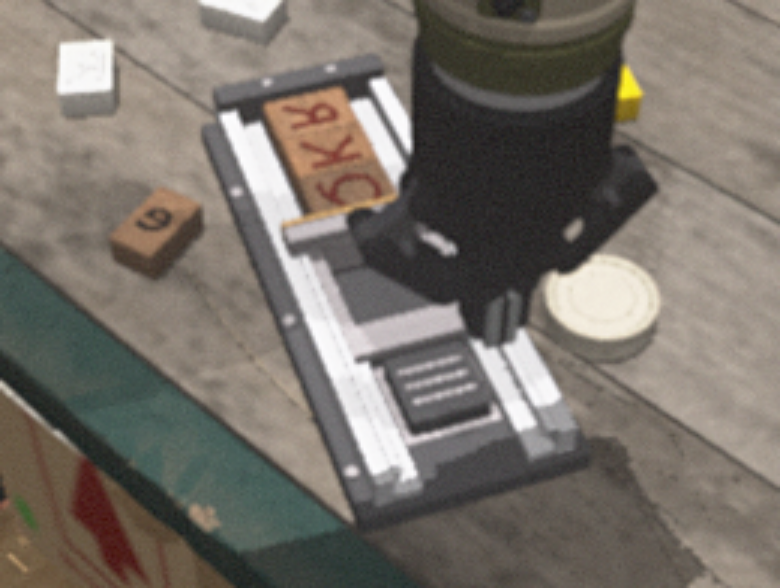

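The catch is clear behind the rear bar: wrist view (322,140) with the bar at row 80. In the scene crop it stands proud, with its side face visible at (440,415). The type is closed up, and the tin and block 9 haven't moved.

```bash
python3 -c "
from workcell import *
print(hand_in())"
```

```text
the job is handed in; nothing more can be done
None
```

The line of type is closed up and the pusher is locked, and I've handed the job in at about 9.4 s of the 42 s.

**What I did:** With the shut fingertip I pressed the catch to its hard stop (tip at 22 mm, 11 N). Holding it down, I slid forward to the wall and pushed until the rear bar had the catch. Then I pushed on until the type stopped the pusher, where about 17 N gave no further movement, backed off and lifted clear.

**Last checks:**
- The wrist and scene pictures show the catch standing up behind the rear bar.
- Q, K and R are tight together against the end stop.
- The tin and the loose "9" block looked to be where they were, and the wrist force was close to zero.
- **Disagreement:** the tray pose from the top camera differed by 2–4 mm from the wrist overlay and scene camera. Contact and force readings covered this.
- **Not measured directly:** the catch height and the exact pusher travel; I judged both from the pictures and the forces.

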